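Grade three chain tensioners by squeezing and kit the sound one

ROBOT

A 6-joint arm with a two-finger parallel gripper is mounted at the origin on a cart in front of the work surface, level with it; the furniture and walls round the work are solid. World frame = base frame: x ahead of the robot, y to its left, z up, the work surface at z = 0. Lengths are in m, angles in rad, forces in N, time in s.
With the tool pointing down it reaches from about 0.3 to 0.85 m from the base axis. Payload 5.4 kg.
Tool frame: the origin (TCP) lies on the centre line of the jaws, within the pads' length; the fingertips stand 17 mm ahead of it and the grasp point (between the pads) lies 2 mm behind it (arm.finger_overhang is the distance from the TCP to the fingertips, in m); z points along the fingers, y is the line along which they close (so a half turn about z gives the same grasp; the last joint's range is limited). The gripper opens to 85 mm and grips with 20 to 120 N. Pads are 22 mm wide; open, the fingers measure 114 mm over their backs; the gripper's body (76 mm by 85 mm) begins 54 mm behind the grasp point. The pads swing forward as they close: fully open they stand 13 mm farther back than shut.
Start: joints at [-1.482, 0.158, 1.597, -0, 1.386, -0.21], TCP at [0.169, -0.55, 0.248] pointing down, gripper open.
Joint ranges: [-2.91, 2.91], [-0.94, 2.29], [0.18, 2.7], [-1.29, 4.43], [0.17, 2.64], [-3, 3]. Speed limits (rad/s): [2.57, 2.57, 3.14, 3.14, 3.14, 3.14].

INTERFACE

Orientations are given as a unit quaternion [w, x, y, z].
In Python, from plant import arm gives the robot as it stands.
- The arm moves only by the tool servo_tool, never from a script. Its argument "rows" is a list of rows, each an object with "rot": the turn, a rotation vector about the tool's x, y, z in degrees, a list of three; "translation": the shift along the tool's x, y, z in m, a list of three; "gripper": the opening, from -1 (shut) to 1 (fully open). In form: [{"rot": [wx, wy, wz], "translation": [x, y, z], "gripper": gripper}, ...]. A call has 1 to 12 rows; each row is the pose to reach, as a shift and turn from the pose commanded when the call began, along the tool's axes at that moment; what a row does not reach only later rows make up. A row lasts 1/12 s, in which the tool goes at most 41.7 mm and 7.16 degrees, less where a joint would pass 70% of its speed; a pose out of reach is approached as far as the arm can. A call with a gripper value outside its range is refused whole. The fingers move at their own pace and stop on an object; "grip_force" is the grip in N (left out, the last holds). Time passes only in rows, so rows that repeat a pose let the fingers close. It gives the time, the measured TCP pose, the force, the opening and the grip force at its end, in the units of the state.
- arm.read_state(): the state, without advancing time (a new reading comes with each control period).
- arm.capture(name): name is "scene" or "top" or "wrist"; returns the picture (400x640x3 uint8, red, green, blue); there is no depth.
- arm.get_calibration(name): a dict with "fovy" (degrees; the focal length in pixels is half the picture's height over the tangent of half this angle, whatever the lens; pixels are square), "cx", "cy" (the principal point, pixels), "k1" (the pictures are not rectified: a ray, as slopes to the right and down, at radius r is drawn at 1 + k1 r^2 times it, then the intrinsics apply), "camera_from_world" (4x4, takes a point from world to camera coordinates); the wrist camera has in their place "mount" (4x4, takes a point from camera to tool coordinates, whose origin is the TCP and whose axes are the flange's). Camera axes: x right, y up, looking along -z (the intrinsics and any distortion apply to the point x, -y, -z); pixel columns grow to the right and rows downward; lengths in m; the calibration is good to about 2 mm. A picture is of the moment at which its call begins: read the wrist's pose just before it. get_calibration takes no time and is no camera call.
- arm.close_job(): hands the job in; it is judged then, once.
The state is a dict: "time": time; "joint_pos": joint angles; "joint_velocities": joint speeds; "effort": joint torques, N m; "position": TCP position; "ee_rot": TCP orientation; "contact_force": force on the tool from outside, world axes, zero at the start; "ft_torque": the same for the moment, N m; "grip_width": opening from 0.0 (shut) to 1.0 (fully open); "grip_force": force on a finger pad.
Only numpy, scipy, OpenCV 4.12 (cv2) and the standard library are available. Lean on these libraries where they do the work, as an engineer would, in place of code of your own. Each camera call takes 0.05 s, during which the arm holds its last target. There are 200 camera calls.

TASK

Three chain tensioners hang by their eyes on the peg rack: one has a tired spring, one is sticking stiff and one is sound. Squeeze each end to end with about 12 N and see how far its plunger gives: the sound one gives less than the tired one and more than the stiff one. With that same squeeze lift the sound one off its peg by its ends, stand it on its foot on the open bench and let go; then take it across the barrel, since held by the ends it will not go between the tray's cheeks, and set it down gently on its foot in the middle bay of the kit tray. Leave the other two hanging on their pegs.

Things in the scene. Friction and masses are not known exactly. Their poses are not given: they have to be found in the camera images.
- tensioner_a: chain tensioner, 0.17 kg, hanging upright by its eye on a rack peg. Foot 24 mm (x) by 39 mm (y); on it a 24 mm thick aluminium barrel along y, axis 24 mm above the foot's underside, y = -26 to +13 mm. Flat dark rear plug at y = -30 mm, flat tip of the sprung steel plunger (13.6 mm thick) at y = +30 mm: 60 mm overall. Origin: foot's underside at mid-length; +y to the plunger tip, z up
- tensioner_b: second chain tensioner, looks exactly like tensioner_a, same sizes and frame; only the springs differ. Which tensioner hangs on which peg changes from start to start. The eye on top is a tube along x, 14 mm long, outside 23 mm, inside 15 mm, its centre 44.5 mm above the foot's underside at y = -5.5 mm, its top at 56 mm
- tensioner_c: third chain tensioner, looks exactly like tensioner_a, same sizes and frame; only the springs differ. While hanging, the tensioners' foot undersides are 71 mm and barrel axes 95 mm above the bench, and their y lies along the rack's y
- plunger_a (a joint): how far the plunger of tensioner_a is pushed into its barrel, m: 0 fully out, 0.013 bottomed. A spring (about 2 N preload) pushes it out. Squeezing plug and tip together with 10 to 15 N presses the three tensioners' plungers in to clearly different depths, at least 2 mm apart (the softest about to bottom); at 30 N two of them bottom
- plunger_b (a joint): how far the plunger of tensioner_b is pushed into its barrel, m: 0 fully out, 0.013 bottomed. A spring (about 2 N preload) pushes it out. Squeezing plug and tip together with 10 to 15 N presses the three tensioners' plungers in to clearly different depths, at least 2 mm apart (the softest about to bottom); at 30 N two of them bottom
- plunger_c (a joint): how far the plunger of tensioner_c is pushed into its barrel, m: 0 fully out, 0.013 bottomed. A spring (about 2 N preload) pushes it out. Squeezing plug and tip together with 10 to 15 N presses the three tensioners' plungers in to clearly different depths, at least 2 mm apart (the softest about to bottom); at 30 N two of them bottom
- peg_rack: fixed peg rack of grey sheet, 330 mm wide (y). Origin on the bench under the line on which the tensioners' barrels hang. Upright sheet 26 mm behind that line (x = +26 mm), 127 mm high, foot flange to x = +116 mm; no room for a finger between sheet and a hanging barrel. Three 6 mm pegs stick out level to -x at y = -115, 0, +115 mm
- peg_mid (a point): on the centre line of the rack's middle peg, above the rack's origin, 120 mm above the bench and 25 mm above a hanging barrel's axis. All pegs end at the rack's x = -20 mm in an upturned tip, 4 mm higher than the rest. To take a tensioner off: lift it 6 mm (5 to 8 mm), then draw it at least 45 mm to -x. The bench 100 to 200 mm before the middle peg is clear
- kit_tray: fixed grey channel on the bench, 184 mm long (y), 46 mm wide; floor 3 mm thick; side lips 9 mm high, 40 mm apart inside; four cheeks across it, 34 mm high, 3 mm thick, at y = -90.5, -37.5, +37.5, +90.5 mm. Origin on the bench under the centre of the middle bay (72 by 40 mm inside), where the tensioner goes, length along y, plunger either way. The +y bay holds two nuts

How it is judged:
On the way, in this order (a step that is already met when the one before it is completed fails the run):
1. a tensioner that is not sound is squeezed end to end between the fingers with up to 40 N: it is tired (gives far more) or stiff (gives far less than a spring of 2 N preload and 2.2 N/mm) (((contact force between the fingers and plunger_a between 4 and 8 N and value of joint plunger_a between 0.004 and 0.0072 m) or (contact force between the fingers and plunger_a between 2 and 15 N and value of joint plunger_a between 0.0072 and 0.014 m) or (contact force between the fingers and plunger_a between 15 and 25 N and value of joint plunger_a between 0.0118 and 0.014 m) or (contact force between the fingers and plunger_a between 9 and 15 N and value of joint plunger_a between 0.0004 and 0.0026 m) or (contact force between the fingers and plunger_a between 15 and 40 N and value of joint plunger_a between 0.0004 and 0.0045 m) or (contact force between the fingers and plunger_b between 4 and 8 N and value of joint plunger_b between 0.004 and 0.0072 m) or (contact force between the fingers and plunger_b between 2 and 15 N and value of joint plunger_b between 0.0072 and 0.014 m) or (contact force between the fingers and plunger_b between 15 and 25 N and value of joint plunger_b between 0.0118 and 0.014 m) or (contact force between the fingers and plunger_b between 9 and 15 N and value of joint plunger_b between 0.0004 and 0.0026 m) or (contact force between the fingers and plunger_b between 15 and 40 N and value of joint plunger_b between 0.0004 and 0.0045 m) or (contact force between the fingers and plunger_c between 4 and 8 N and value of joint plunger_c between 0.004 and 0.0072 m) or (contact force between the fingers and plunger_c between 2 and 15 N and value of joint plunger_c between 0.0072 and 0.014 m) or (contact force between the fingers and plunger_c between 15 and 25 N and value of joint plunger_c between 0.0118 and 0.014 m) or (contact force between the fingers and plunger_c between 9 and 15 N and value of joint plunger_c between 0.0004 and 0.0026 m) or (contact force between the fingers and plunger_c between 15 and 40 N and value of joint plunger_c between 0.0004 and 0.0045 m))), for 0.1 s.
2. a tensioner is off its peg, held end to end with 5 to 28 N, and gives as the sound one does (2 N preload and 2.2 N/mm) (((distance of tensioner_a from where it was at the start of the episode above 0.045 m and ((contact force between the fingers and plunger_a between 5 and 9 N and value of joint plunger_a between 0.00125 and 0.00345 m) or (contact force between the fingers and plunger_a between 9 and 15 N and value of joint plunger_a between 0.0029 and 0.0068 m) or (contact force between the fingers and plunger_a between 15 and 28 N and value of joint plunger_a between 0.0052 and 0.0126 m))) or (distance of tensioner_b from where it was at the start of the episode above 0.045 m and ((contact force between the fingers and plunger_b between 5 and 9 N and value of joint plunger_b between 0.00125 and 0.00345 m) or (contact force between the fingers and plunger_b between 9 and 15 N and value of joint plunger_b between 0.0029 and 0.0068 m) or (contact force between the fingers and plunger_b between 15 and 28 N and value of joint plunger_b between 0.0052 and 0.0126 m))) or (distance of tensioner_c from where it was at the start of the episode above 0.045 m and ((contact force between the fingers and plunger_c between 5 and 9 N and value of joint plunger_c between 0.00125 and 0.00345 m) or (contact force between the fingers and plunger_c between 9 and 15 N and value of joint plunger_c between 0.0029 and 0.0068 m) or (contact force between the fingers and plunger_c between 15 and 28 N and value of joint plunger_c between 0.0052 and 0.0126 m))))), for 0.05 s.
3. that tensioner stands on its foot on the open bench, let go (((height (world z) of tensioner_a below 0.002 m and angle between tensioner_a's own z axis and vertical below 0.12 rad and linear speed of tensioner_a below 0.02 m/s and contact force between the fingers and tensioner_a below 0.05 N) or (height (world z) of tensioner_b below 0.002 m and angle between tensioner_b's own z axis and vertical below 0.12 rad and linear speed of tensioner_b below 0.02 m/s and contact force between the fingers and tensioner_b below 0.05 N) or (height (world z) of tensioner_c below 0.002 m and angle between tensioner_c's own z axis and vertical below 0.12 rad and linear speed of tensioner_c below 0.02 m/s and contact force between the fingers and tensioner_c below 0.05 N))), for 0.1 s.
At the end, for the whole second after the job is handed in: The sound tensioner (the one that was lifted off) stands on its foot on the floor of the kit tray's middle bay (origin within 12 mm of the bay's centre across and 9 mm along, upright within 0.12 rad), plunger out and at rest; the other two hang at rest on their pegs, within 30 mm of where they hung (((x of tensioner_a in the frame of kit_tray between -0.012 and 0.012 m and y of tensioner_a in the frame of kit_tray between -0.009 and 0.009 m and z of tensioner_a in the frame of kit_tray between 0 and 0.007 m and angle between tensioner_a's own z axis and vertical below 0.12 rad and linear speed of tensioner_a below 0.02 m/s and value of joint plunger_a below 0.002 m and height (world z) of each of tensioner_b, tensioner_c above 0.062 m and distance of each of tensioner_b, tensioner_c from where it was at the start of the episode below 0.03 m and linear speed of each of tensioner_b, tensioner_c below 0.05 m/s) or (x of tensioner_b in the frame of kit_tray between -0.012 and 0.012 m and y of tensioner_b in the frame of kit_tray between -0.009 and 0.009 m and z of tensioner_b in the frame of kit_tray between 0 and 0.007 m and angle between tensioner_b's own z axis and vertical below 0.12 rad and linear speed of tensioner_b below 0.02 m/s and value of joint plunger_b below 0.002 m and height (world z) of each of tensioner_a, tensioner_c above 0.062 m and distance of each of tensioner_a, tensioner_c from where it was at the start of the episode below 0.03 m and linear speed of each of tensioner_a, tensioner_c below 0.05 m/s) or (x of tensioner_c in the frame of kit_tray between -0.012 and 0.012 m and y of tensioner_c in the frame of kit_tray between -0.009 and 0.009 m and z of tensioner_c in the frame of kit_tray between 0 and 0.007 m and angle between tensioner_c's own z axis and vertical below 0.12 rad and linear speed of tensioner_c below 0.02 m/s and value of joint plunger_c below 0.002 m and height (world z) of each of tensioner_a, tensioner_b above 0.062 m and distance of each of tensioner_a, tensioner_b from where it was at the start of the episode below 0.03 m and linear speed of each of tensioner_a, tensioner_b below 0.05 m/s))); the robot touches nothing.
It fails at once if a tensioner is dropped: it moves faster than 0.5 m/s while the fingers do not hold it ((linear speed of tensioner_a above 0.5 m/s and contact force between the fingers and tensioner_a below 0.05 N) or (linear speed of tensioner_b above 0.5 m/s and contact force between the fingers and tensioner_b below 0.05 N) or (linear speed of tensioner_c above 0.5 m/s and contact force between the fingers and tensioner_c below 0.05 N)).
It fails at once if two tensioners have been taken or knocked off their pegs (distance of each of tensioner_a, tensioner_b from where it was at the start of the episode above 0.06 m or distance of each of tensioner_a, tensioner_c from where it was at the start of the episode above 0.06 m or distance of each of tensioner_b, tensioner_c from where it was at the start of the episode above 0.06 m).
It also fails if it takes over 69 s, if anything falls off the work surface, if the arm or the gripper's body presses on something with over 40 N, if the wrist force passes 120 N, or if a joint passes its speed limit or range.

## Working session

There is one attempt and no reset: what is moved stays moved. The work goes in short steps, Python scripts to look and compute and a tool call to move; the robot and the scene stay as the last step left them, time stands still between calls to the robot, and variables do not carry over. Pictures are saved under pics/ and viewed, at most 10 in all, crops included, and the job is handed in when it is done.

Besides the shell and the picture viewer there is one more tool, called after "Request:" as a command line: name --argument value ..., lists and objects as JSON in quotes. servo_tool: Moves the arm, as the interface text tells. Its arguments: {"type":"object","properties":{"rows":{"type":"array"},"grip_force":{"type":"number"}},"required":["rows"]}

```bash
ls; mkdir -p pics
cat > h.py <<'E'
import numpy as np, cv2, math
from plant import arm
def K(c):
    f=200/math.tan(math.radians(c['fovy'])/2); return f
def save(n,f):
    im=arm.capture(n); cv2.imwrite('pics/'+f,im[:,:,::-1]); return im
def w2p(c,P):
    M=np.array(c['camera_from_world']); p=M[:3,:3]@np.array(P)+M[:3,3]
    x,y=p[0]/-p[2],-p[1]/-p[2]; s=1+c['k1']*(x*x+y*y); f=K(c); return np.array([c['cx']+f*x*s,c['cy']+f*y*s])
def ray(c,u,v,M=None):
    f=K(c); a=np.array([(u-c['cx'])/f,(v-c['cy'])/f]); b=a.copy()
    for _ in range(20): b=a/(1+c['k1']*(b@b))
    d=np.array([b[0],-b[1],-1]); M=np.linalg.inv(np.array(c['camera_from_world'])) if M is None else M
    return M[:3,3],M[:3,:3]@d
def onz(c,u,v,z,M=None):
    o,d=ray(c,u,v,M); return o+d*(z-o[2])/d[2]
E
python3 - <<'E'
from h import *
s=arm.read_state(); print(s)
for n in('scene','top'):
    save(n,n+'0.png'); c=arm.get_calibration(n); print(n,{k:c[k] for k in c if k!='camera_from_world'}, np.linalg.inv(np.array(c['camera_from_world'])).round(3).tolist())
print(arm.get_calibration('wrist'), arm.finger_overhang)
E
```

```text
pics
{'time': 0.0, 'joint_pos': array([-1.48211254e+00,  1.59081102e-01,  1.59825649e+00, -1.01962064e-05,
        1.38618260e+00, -2.10081369e-01]), 'joint_velocities': array([-5.80278795e-04,  5.18058079e-04,  1.31779414e-03, -2.94978793e-04,
       -9.86027159e-04, -1.35860815e-05]), 'effort': array([-5.67507286e-04, -3.96002483e+01, -3.31429338e+01, -2.68387721e-04,
        8.48053372e-03, -8.41911628e-06]), 'position': array([ 0.16918078, -0.54894593,  0.24728671]), 'ee_rot': array([-9.62297041e-04,  9.88862557e-01,  1.48828476e-01,  5.34622954e-05]), 'contact_force': array([0.80139691, 0.59735564, 0.63319551]), 'ft_torque': array([ 0.00085501,  0.04285878, -0.00538783]), 'grip_force': 0.0, 'grip_width': 1.0039895338409037}
scene {'fovy': 44.10350172943591, 'cx': 319.8491805105687, 'cy': 201.33562057978017, 'k1': -0.07363480412055841} [[-0.844, 0.338, -0.416, 0.127], [-0.536, -0.563, 0.629, 0.71], [-0.022, 0.754, 0.656, 0.775], [0.0, 0.0, 0.0, 1.0]]
top {'fovy': 46.65122366048589, 'cx': 321.4447275179986, 'cy': 196.24189869661876, 'k1': -0.12600078517131438} [[-0.024, 0.988, -0.151, 0.368], [-1.0, -0.025, -0.009, 0.077], [-0.012, 0.151, 0.988, 1.303], [0.0, 0.0, 0.0, 1.0]]
{'fovy': 64.88708916835677, 'cx': 319.428498120118, 'cy': 196.24297872634452, 'k1': -0.013023655466769368, 'mount': array([[-6.13704501e-04,  9.45609438e-01,  3.25303573e-01,
         8.50619788e-02],
       [ 9.99999297e-01,  2.50213218e-04,  1.15922517e-03,
        -3.46121965e-04],
       [ 1.01477900e-03,  3.25304056e-01, -9.45608926e-01,
        -1.25534605e-01],
       [ 0.00000000e+00,  0.00000000e+00,  0.00000000e+00,
         1.00000000e+00]])} 0.017
```

View pics/top0.png

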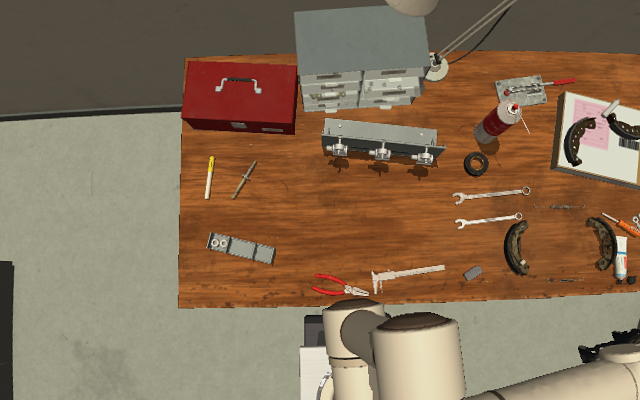

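View pics/scene0.png

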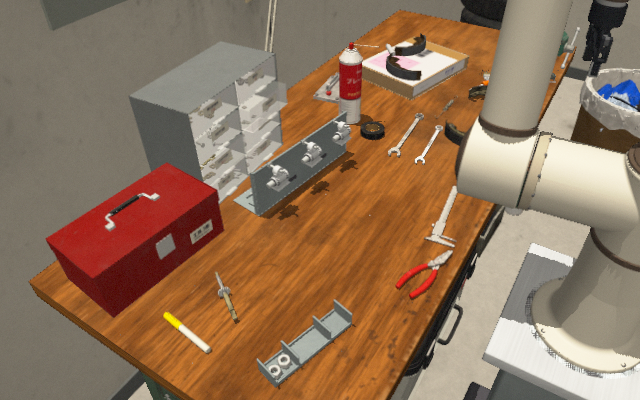

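Run:
```python
from h import *
t=cv2.imread('pics/top0.png'); s=cv2.imread('pics/scene0.png')
r=lambda i,x,y,w,h,W,H: cv2.resize(i[y:y+h,x:x+w],(W,H),interpolation=cv2.INTER_CUBIC)
A=r(t,315,110,135,67,800,400) # x5.926
B=r(t,200,225,80,45,356,200); C=r(s,250,290,111,50,444,200)
C=r(s,250,295,111,100,222,200); C=cv2.copyMakeBorder(C,0,0,0,222,cv2.BORDER_CONSTANT)
cv2.imwrite('pics/z0.png',np.vstack([A,np.hstack([B,C])]))
```

```text
(no output)
```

View pics/z0.png

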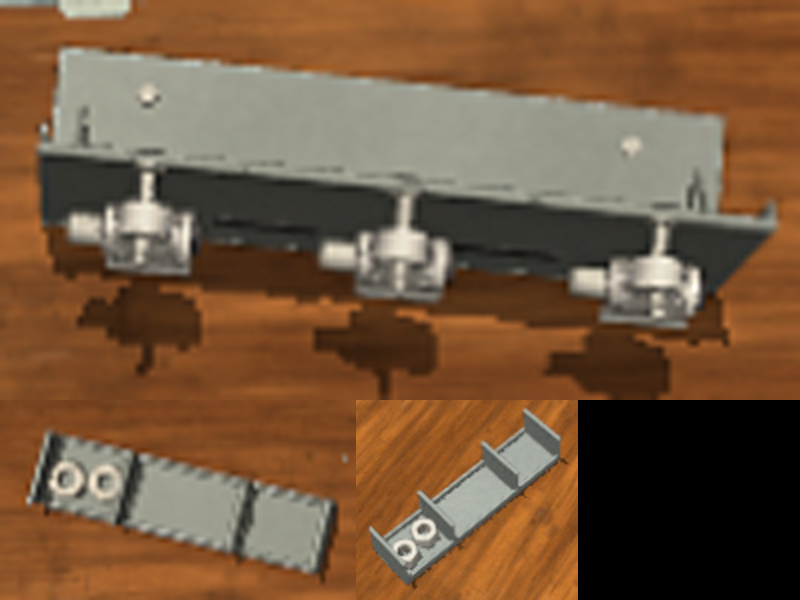

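Run:
```python
from h import *
c=arm.get_calibration('top')
fa=lambda x,y:(315+(x+.5)/5.926-.5,110+(y+.5)/5.97-.5)
fb=lambda x,y:(200+(x+.5)/4.45-.5,225+(y-400+.5)/4.444-.5)
L=onz(c,*fa(38,150),.127);R=onz(c,*fa(775,222),.127);print('top edge',L,R,np.linalg.norm(L-R))
for p in[(150,163),(405,190),(662,218)]:
    print('peg root',onz(c,*fa(*p),.12))
d=(L-R)/np.linalg.norm(L-R); n=np.array([-d[1],d[0],0]); n=n if n[0]>0 else -n
m=(L+R)/2; print('yaw',math.degrees(math.atan2(-d[0],d[1])),'origin',m-.0265*n, d,n)
o=m-.026*n
for k in(-.115,0,.115):
  q=o+d*k; q[2]=.12; print(q, w2p(c,q))
for p in[(130,455),(118,522),(250,482),(238,555),(50,435),(335,502),(320,573),(33,502)]:
    print(p,onz(c,*fb(*p),.009),onz(c,*fb(*p),.034))
```

```text
top edge [0.71106327 0.08485221 0.127     ] [ 0.67081954 -0.24109191  0.127     ] 0.32841913984985327
peg root [0.70582377 0.03521157 0.12      ]
peg root [ 0.69071983 -0.07779194  0.12      ]
peg root [ 0.675464  -0.1921013  0.12     ]
yaw -7.038585169404394 origin [ 0.66464111 -0.0748726   0.127     ] [0.12253773 0.99246386 0.        ] [ 0.99246386 -0.12253773 -0.        ]
[ 0.6510455  -0.18906721  0.12      ] [425.74071192 155.12772629]
[ 0.66513734 -0.07493387  0.12      ] [382.30311724 150.86164488]
[0.67922918 0.03919947 0.12      ] [338.69229044 146.69684563]
(130, 455) [0.45668977 0.35144632 0.009     ] [0.45496888 0.34615265 0.034     ]
(118, 522) [0.41461124 0.35903817 0.009     ] [0.41370319 0.35359785 0.034     ]
(250, 482) [0.43811555 0.27520348 0.009     ] [0.43675346 0.27138262 0.034     ]
(238, 555) [0.39256475 0.28306445 0.009     ] [0.39208259 0.27909174 0.034     ]
(50, 435) [0.4703953  0.40286847 0.009     ] [0.46840966 0.39658146 0.034     ]
(335, 502) [0.42444343 0.22172907 0.009     ] [0.42334545 0.2189412  0.034     ]
(320, 573) [0.38035821 0.23164753 0.009     ] [0.38011184 0.22866806 0.034     ]
(33, 502) [0.4281578  0.41351188 0.009     ] [0.42698807 0.40701927 0.034     ]
```

Request:
servo_tool --rows '[{"rot":[0,0,-78],"translation":[0.286,-0.163,0],"gripper":1},{"rot":[0,0,-78],"translation":[0.286,-0.163,0],"gripper":1},{"rot":[0,0,-78],"translation":[0.286,-0.163,0],"gripper":1},{"rot":[0,0,-78],"translation":[0.286,-0.163,0],"gripper":1},{"rot":[0,0,-78],"translation":[0.286,-0.163,0],"gripper":1},{"rot":[0,0,-78],"translation":[0.286,-0.163,0],"gripper":1},{"rot":[0,0,-78],"translation":[0.286,-0.163,0],"gripper":1},{"rot":[0,0,-78],"translation":[0.286,-0.163,0],"gripper":1},{"rot":[0,0,-78],"translation":[0.286,-0.163,0],"gripper":1},{"rot":[0,0,-78],"translation":[0.286,-0.163,0],"gripper":1},{"rot":[0,0,-78],"translation":[0.286,-0.163,0],"gripper":1},{"rot":[0,0,-78],"translation":[0.286,-0.163,0],"gripper":1}]'

```text
time: 1.1
position: [0.3946, -0.309, 0.2478]
ee_rot: [-0.0, 0.674, 0.739, 0.0]
contact_force: [0.9, 0.2, -1.0]
grip_width: 1.001
grip_force: 0.0
```

Request:
servo_tool --rows '[{"rot":[0,0,-77.7],"translation":[0.217,0.246,0],"gripper":1},{"rot":[0,0,-77.7],"translation":[0.217,0.246,0],"gripper":1},{"rot":[0,0,-77.7],"translation":[0.217,0.246,0],"gripper":1},{"rot":[0,0,-77.7],"translation":[0.217,0.246,0],"gripper":1},{"rot":[0,0,-77.7],"translation":[0.217,0.246,0],"gripper":1},{"rot":[0,0,-77.7],"translation":[0.217,0.246,0],"gripper":1},{"rot":[0,0,-77.7],"translation":[0.217,0.246,0],"gripper":1},{"rot":[0,0,-77.7],"translation":[0.217,0.246,0],"gripper":1},{"rot":[0,0,-77.7],"translation":[0.217,0.246,0],"gripper":1},{"rot":[0,0,-77.7],"translation":[0.217,0.246,0],"gripper":1},{"rot":[0,0,-77.7],"translation":[0.217,0.246,0],"gripper":1},{"rot":[0,0,-77.7],"translation":[0.217,0.246,0],"gripper":1}]'

```text
time: 2.1
position: [0.6201, -0.0713, 0.2477]
ee_rot: [-0.001, 0.063, 0.998, 0.0]
contact_force: [-0.3, 0.5, -1.7]
grip_width: 0.999
grip_force: 0.0
```

```bash
cat >> h.py <<'E'
from scipy.spatial.transform import Rotation as Rn
def wM():
    s=arm.read_state(); q=s['ee_rot']; T=np.eye(4); T[:3,:3]=Rn.from_quat([q[1],q[2],q[3],q[0]]).as_matrix(); T[:3,3]=s['position']
    return T@np.array(arm.get_calibration('wrist')['mount'])
def wcal():
    c=dict(arm.get_calibration('wrist')); c['camera_from_world']=np.linalg.inv(wM()); return c
E
python3 - <<'E'
from h import *
c=wcal(); np.save('w1.npy',c['camera_from_world'])
s=arm.read_state();print(s['joint_pos'],s['position'],s['ee_rot'])
save('wrist','w1.png')
o=np.array([.665,-.0755,0]);d=np.array([.1225,.9925,0])
for k in(-.115,0,.115):
  for y,z in((35.5,95),(-24.5,95)): print(k,y,w2p(c,o+d*(k+y/1000)+np.array([0,0,z/1000])))
E
```

```text
[-3.07778528e-01  2.85464031e-01  1.44975981e+00 -3.37100926e-05
  1.40747044e+00 -1.75297705e+00] [ 0.6201052  -0.07131695  0.2476658 ] [-5.38400255e-04  6.27548776e-02  9.98028818e-01  1.17459597e-04]
-0.115 35.5 [237.91494972 228.41313967]
-0.115 -24.5 [176.29043221 228.57279806]
0 35.5 [356.56802006 228.01512587]
0 -24.5 [294.62858321 228.2376779 ]
0.115 35.5 [474.81888564 227.50010447]
0.115 -24.5 [413.25425048 227.78312361]
```

View pics/w1.png

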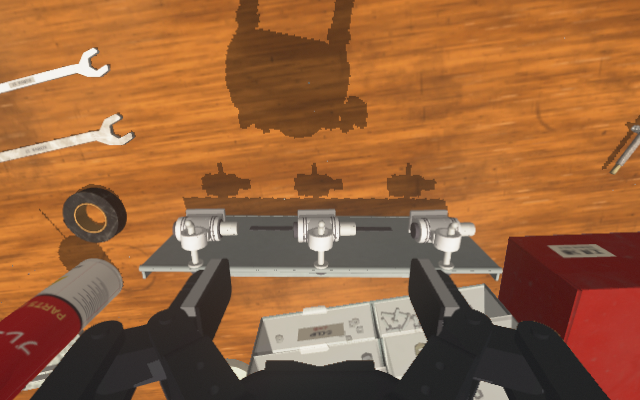

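Run:
```python
from h import *
im=cv2.imread('pics/w1.png',0).astype(int)
for a,b in((165,250),(285,365),(403,485)): print(a,im[226:232,a:b].mean(0).astype(int).tolist())
for x in(345,227,463): print(x,im[205:250,x-2:x+3].mean(1).astype(int).tolist())
c=arm.get_calibration('wrist');c['camera_from_world']=np.load('w1.npy')
# rack top edge left/right corners
print(onz(c,141,270,.127),onz(c,501,271,.127))
```

```text
165 [129, 129, 129, 129, 130, 130, 131, 121, 107, 105, 217, 240, 240, 240, 240, 183, 204, 203, 151, 178, 159, 140, 163, 210, 219, 220, 213, 201, 173, 127, 141, 149, 148, 149, 148, 144, 139, 130, 130, 133, 136, 135, 137, 133, 120, 144, 224, 156, 197, 233, 235, 232, 129, 101, 91, 224, 229, 229, 229, 229, 229, 229, 220, 229, 229, 223, 224, 223, 223, 222, 221, 180, 99, 92, 91, 91, 91, 91, 90, 91, 90, 90, 91, 90, 88]
285 [70, 71, 71, 71, 73, 73, 74, 79, 88, 104, 103, 100, 111, 231, 240, 240, 240, 238, 154, 224, 238, 124, 218, 151, 148, 146, 142, 137, 140, 141, 143, 144, 149, 177, 200, 217, 224, 216, 209, 187, 147, 143, 143, 141, 141, 142, 139, 117, 217, 213, 141, 233, 233, 229, 131, 203, 227, 227, 227, 228, 227, 228, 228, 227, 227, 224, 221, 220, 214, 214, 210, 75, 73, 74, 74, 74, 74, 74, 73, 74]
403 [91, 91, 91, 91, 93, 117, 156, 108, 56, 56, 57, 58, 73, 97, 98, 98, 103, 123, 187, 237, 237, 237, 233, 203, 162, 225, 170, 152, 149, 150, 151, 150, 146, 141, 138, 136, 139, 143, 144, 147, 150, 151, 151, 149, 135, 126, 154, 176, 192, 206, 215, 205, 183, 192, 175, 200, 228, 226, 222, 220, 221, 217, 218, 221, 221, 222, 220, 216, 214, 213, 213, 206, 165, 126, 125, 124, 125, 125, 125, 127, 126, 126]
345 [79, 78, 76, 74, 77, 79, 78, 76, 76, 75, 81, 93, 91, 91, 91, 92, 97, 115, 136, 165, 188, 209, 220, 228, 235, 237, 236, 235, 231, 224, 189, 94, 94, 94, 93, 93, 94, 93, 94, 94, 94, 93, 93, 93, 93]
227 [91, 87, 86, 86, 86, 85, 83, 84, 85, 86, 95, 108, 92, 93, 94, 93, 100, 123, 148, 174, 197, 214, 223, 231, 232, 227, 235, 233, 229, 212, 148, 91, 91, 92, 91, 91, 90, 90, 90, 89, 89, 89, 89, 89, 89]
463 [147, 147, 149, 150, 148, 148, 150, 150, 150, 150, 146, 140, 141, 142, 141, 140, 137, 122, 122, 148, 173, 196, 214, 223, 228, 229, 229, 235, 233, 225, 205, 144, 102, 100, 96, 93, 93, 91, 90, 90, 90, 91, 91, 90, 91]
[ 0.6712079  -0.23934794  0.127     ] [0.71347378 0.08369866 0.127     ]
```

Request:
servo_tool --rows '[{"rot":[0,0,0],"translation":[-0.025,0.004,0],"gripper":1},{"rot":[0,0,0],"translation":[-0.045,0.006,0.01],"gripper":1},{"rot":[0,0,0],"translation":[-0.045,0.006,0.03],"gripper":1},{"rot":[0,0,0],"translation":[-0.045,0.006,0.055],"gripper":1},{"rot":[0,0,0],"translation":[-0.045,0.006,0.08],"gripper":1},{"rot":[0,0,0],"translation":[-0.045,0.006,0.1],"gripper":1},{"rot":[0,0,0],"translation":[-0.045,0.006,0.115],"gripper":1},{"rot":[0,0,0],"translation":[-0.045,0.006,0.13],"gripper":1},{"rot":[0,0,0],"translation":[-0.045,0.006,0.142],"gripper":1},{"rot":[0,0,0],"translation":[-0.045,0.006,0.15],"gripper":1},{"rot":[0,0,0],"translation":[-0.045,0.006,0.156],"gripper":1},{"rot":[0,0,0],"translation":[-0.045,0.006,0.156],"gripper":1}]'

```text
time: 3.15
position: [0.6649, -0.0711, 0.091]
ee_rot: [-0.001, 0.063, 0.998, 0.0]
contact_force: [-0.6, 0.6, -0.3]
grip_width: 1.003
grip_force: 0.0
```

Run:
```python
from h import *
im=save('wrist','w2.png'); s=arm.read_state(); print(s['position'],s['contact_force'])
```

```text
[ 0.66550276 -0.07117682  0.09210256] [ 0.26332724 -0.71469461 -0.04802018]
```

View pics/w2.png

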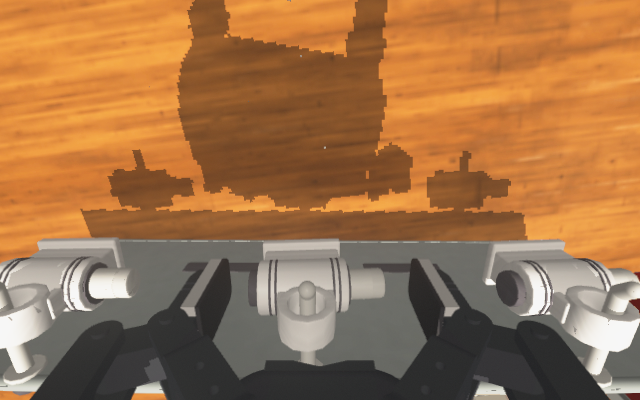

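Request:
servo_tool --rows '[{"rot":[0,0,0],"translation":[0,0,0],"gripper":-1},{"rot":[0,0,0],"translation":[0,0,0],"gripper":-1},{"rot":[0,0,0],"translation":[0,0,0],"gripper":-1},{"rot":[0,0,0],"translation":[0,0,0],"gripper":-1},{"rot":[0,0,0],"translation":[0,0,0],"gripper":-1},{"rot":[0,0,0],"translation":[0,0,0],"gripper":-1},{"rot":[0,0,0],"translation":[0,0,0],"gripper":-1},{"rot":[0,0,0],"translation":[0,0,0],"gripper":-1},{"rot":[0,0,0],"translation":[0,0,0],"gripper":-1}]' --grip_force 12

```text
time: 3.95
position: [0.6666, -0.0737, 0.0945]
ee_rot: [0.001, 0.063, 0.998, -0.002]
contact_force: [-2.5, -6.0, 4.3]
grip_width: 0.546
grip_force: 21.0
```

Request:
servo_tool --rows '[{"rot":[0,0,0],"translation":[0,0,0],"gripper":-1},{"rot":[0,0,0],"translation":[0,0,0],"gripper":-1},{"rot":[0,0,0],"translation":[0,0,0],"gripper":-1}]'

```text
time: 4.2
position: [0.6666, -0.0737, 0.0945]
ee_rot: [0.001, 0.063, 0.998, -0.002]
contact_force: [-2.4, -7.0, 4.5]
grip_width: 0.54
grip_force: 21.0
```

Run:
```python
from h import *
im=save('wrist','w3.png'); s=arm.read_state(); print(s['position'],s['contact_force'],s['grip_width'],s['grip_force'])
```

```text
[ 0.66662167 -0.07367915  0.09446311] [-1.50711647 -7.58018119  4.50215393] 0.5407759365195252 21.038523316383362
```

View pics/w3.png

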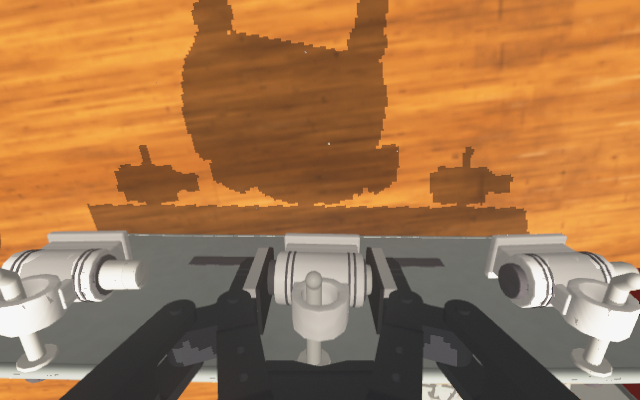

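Request:
servo_tool --rows '[{"rot":[0,0,0],"translation":[0,0,0],"gripper":0.4},{"rot":[0,0,0],"translation":[0,0,0],"gripper":0.6},{"rot":[0,0,0],"translation":[0,0,0],"gripper":1},{"rot":[0,0,0],"translation":[0,0,0],"gripper":1},{"rot":[0,0,0],"translation":[0,0,0],"gripper":1},{"rot":[0,0,0],"translation":[0,0,0],"gripper":1},{"rot":[0,0,0],"translation":[0,0,-0.02],"gripper":1},{"rot":[0,0,0],"translation":[0,0,-0.045],"gripper":1},{"rot":[0,0,0],"translation":[0,0,-0.07],"gripper":1},{"rot":[0,0,0],"translation":[0,0.03,-0.08],"gripper":1},{"rot":[0,0,0],"translation":[0,0.07,-0.08],"gripper":1},{"rot":[0,0,0],"translation":[0,0.112,-0.08],"gripper":1}]'

```text
time: 5.25
position: [0.6806, 0.0398, 0.1742]
ee_rot: [0.002, 0.064, 0.998, -0.0]
contact_force: [0.1, 1.3, -0.4]
grip_width: 1.001
grip_force: 0.0
```

Request:
servo_tool --rows '[{"rot":[0,0,0],"translation":[0,0,0],"gripper":1},{"rot":[0,0,0],"translation":[0,0,0.01],"gripper":1},{"rot":[0,0,0],"translation":[0,0,0.03],"gripper":1},{"rot":[0,0,0],"translation":[0,0,0.05],"gripper":1},{"rot":[0,0,0],"translation":[0,0,0.065],"gripper":1},{"rot":[0,0,0],"translation":[0,0,0.075],"gripper":1},{"rot":[0,0,0],"translation":[0,0,0.08],"gripper":1},{"rot":[0,0,0],"translation":[0,0,0.08],"gripper":1}]'

```text
time: 5.92
position: [0.6787, 0.0391, 0.0907]
ee_rot: [-0.001, 0.063, 0.998, 0.0]
contact_force: [0.7, 0.4, -0.5]
grip_width: 1.0
grip_force: 0.0
```

Run:
```python
from h import *
im=save('wrist','w4.png'); s=arm.read_state(); print(s['position'],s['contact_force'],s['grip_width'],s['grip_force'])
```

```text
[0.67954792 0.03919689 0.09203533] [-0.73665735 -0.49040402  0.40489284] 1.0008350068152485 0.0
```

View pics/w4.png

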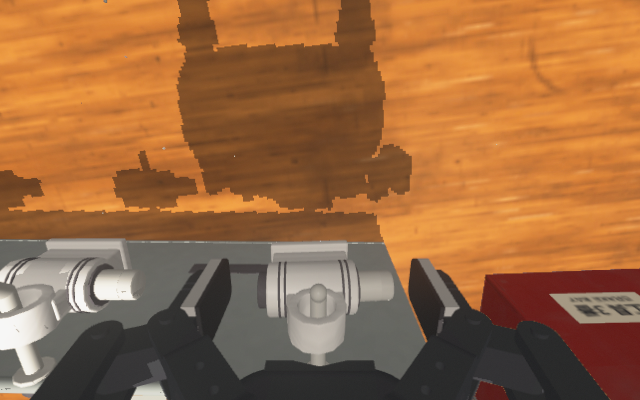

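Request:
servo_tool --rows '[{"rot":[0,0,0],"translation":[0,0,0],"gripper":-1},{"rot":[0,0,0],"translation":[0,0,0],"gripper":-1},{"rot":[0,0,0],"translation":[0,0,0],"gripper":-1},{"rot":[0,0,0],"translation":[0,0,0],"gripper":-1},{"rot":[0,0,0],"translation":[0,0,0],"gripper":-1},{"rot":[0,0,0],"translation":[0,0,0],"gripper":-1},{"rot":[0,0,0],"translation":[0,0,0],"gripper":-1},{"rot":[0,0,0],"translation":[0,0,0],"gripper":-1},{"rot":[0,0,0],"translation":[0,0,0],"gripper":-1}]' --grip_force 20

```text
time: 6.72
position: [0.681, 0.0388, 0.0947]
ee_rot: [0.002, 0.063, 0.998, -0.001]
contact_force: [-1.9, -2.5, 6.1]
grip_width: 0.609
grip_force: 20.8
```

Run:
```python
from h import *
im=save('wrist','w5.png'); s=arm.read_state(); print(s['position'],s['contact_force'],s['grip_width'],s['grip_force'])
```

```text
[0.68099591 0.03882135 0.09476835] [-2.12419707 -2.19408843  5.69987512] 0.6093163377956898 20.8052596449852
```

Request:
servo_tool --rows '[{"rot":[0,0,0],"translation":[0,0,-0.003],"gripper":-1},{"rot":[0,0,0],"translation":[0,0,-0.006],"gripper":-1},{"rot":[0,0,0],"translation":[0,0,-0.009],"gripper":-1},{"rot":[0,0,0],"translation":[0,0,-0.009],"gripper":-1},{"rot":[0,0,0],"translation":[0,0,-0.009],"gripper":-1}]'

```text
time: 7.18
position: [0.6795, 0.0399, 0.1013]
ee_rot: [-0.0, 0.063, 0.998, 0.0]
contact_force: [0.1, -0.1, -1.6]
grip_width: 0.596
grip_force: 21.3
```

Run:
```python
from h import *
im=save('wrist','w6.png'); s=arm.read_state(); print(s['position'],s['contact_force'],s['grip_width'],s['grip_force'],s['ee_rot'])
```

```text
[0.67939332 0.03984521 0.10106044] [ 0.89865495 -0.12384771 -1.63851683] 0.5914158460275843 21.320446729660034 [-2.31054151e-04  6.25304513e-02  9.98043028e-01  6.10419182e-05]
```

View pics/w6.png

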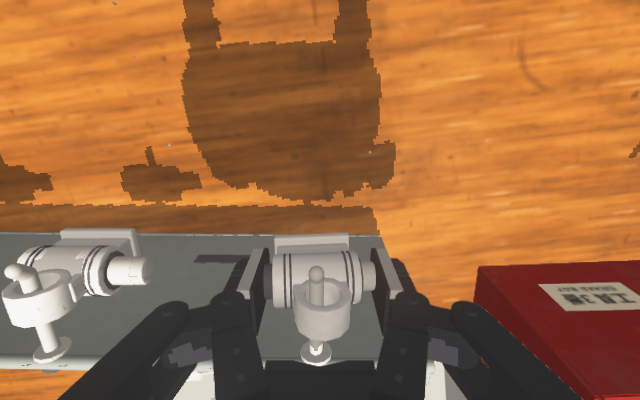

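Request:
servo_tool --rows '[{"rot":[0,0,0],"translation":[0.006,0,0],"gripper":-1},{"rot":[0,0,0],"translation":[0.014,0,0],"gripper":-1},{"rot":[0,0,0],"translation":[0.024,0,0],"gripper":-1},{"rot":[0,0,0],"translation":[0.036,0,0],"gripper":-1},{"rot":[0,0,0],"translation":[0.05,0,0],"gripper":-1},{"rot":[0,0,0],"translation":[0.065,0,0],"gripper":-1},{"rot":[0,0,0],"translation":[0.08,-0.005,0],"gripper":-1},{"rot":[0,0,0],"translation":[0.1,-0.02,0],"gripper":-1},{"rot":[0,0,0],"translation":[0.12,-0.04,0],"gripper":-1},{"rot":[0,0,0],"translation":[0.135,-0.06,0.01],"gripper":-1},{"rot":[0,0,0],"translation":[0.15,-0.08,0.02],"gripper":-1},{"rot":[0,0,0],"translation":[0.15,-0.08,0.02],"gripper":-1}]'

```text
time: 8.23
position: [0.5158, -0.0222, 0.0786]
ee_rot: [-0.004, 0.064, 0.998, 0.0]
contact_force: [-0.5, 0.4, -2.2]
grip_width: 0.594
grip_force: 21.6
```

Run:
```python
from h import *
im=save('wrist','w7.png');im=save('scene','s7.png');s=arm.read_state(); print(s['position'],s['contact_force'],s['grip_width'],s['grip_force'],s['ee_rot'])
```

```text
[ 0.51967318 -0.02107452  0.08079816] [ 0.44630958  0.17814895 -0.72898877] 0.5945381233941819 21.553154289722443 [-6.36983649e-04  6.33554388e-02  9.97990787e-01  2.69249212e-04]
```

Request:
servo_tool --rows '[{"rot":[0,0,0],"translation":[0,0,0.012],"gripper":-1},{"rot":[0,0,0],"translation":[0,0,0.026],"gripper":-1},{"rot":[0,0,0],"translation":[0,0,0.038],"gripper":-1},{"rot":[0,0,0],"translation":[0,0,0.046],"gripper":-1},{"rot":[0,0,0],"translation":[0,0,0.05],"gripper":-1},{"rot":[0,0,0],"translation":[0,0,0.053],"gripper":-1},{"rot":[0,0,0],"translation":[0,0,0.055],"gripper":-1},{"rot":[0,0,0],"translation":[0,0,0.0565],"gripper":-1},{"rot":[0,0,0],"translation":[0,0,0.0565],"gripper":-1},{"rot":[0,0,0],"translation":[0,0,0.0565],"gripper":-1}]'

```text
time: 9.17
position: [0.5214, -0.021, 0.0258]
ee_rot: [0.0, 0.063, 0.998, -0.0]
contact_force: [-2.6, 0.6, 6.0]
grip_width: 0.596
grip_force: 21.9
```

Run:
```python
from h import *
im=save('scene','s8.png');s=arm.read_state(); print(s['position'],s['contact_force'],s['grip_width'],s['grip_force'],s['ee_rot'])
im=cv2.imread('pics/s8.png'); p=w2p(arm.get_calibration('scene'),[.52,-.021,.03]).astype(int);print(p)
y,x=max(p[1]-60,0),p[0]-80
cv2.imwrite('pics/z8.png',cv2.resize(im[y:y+120,x:x+160],(800,600),interpolation=cv2.INTER_CUBIC))
```

```text
[ 0.52141175 -0.02098402  0.02580574] [-2.12438444  1.55798988  5.36005166] 0.5913329875256815 21.920165419578552 [ 5.57490832e-04  6.25574724e-02  9.98041207e-01 -3.31118705e-05]
[353 209]
```

View pics/z8.png

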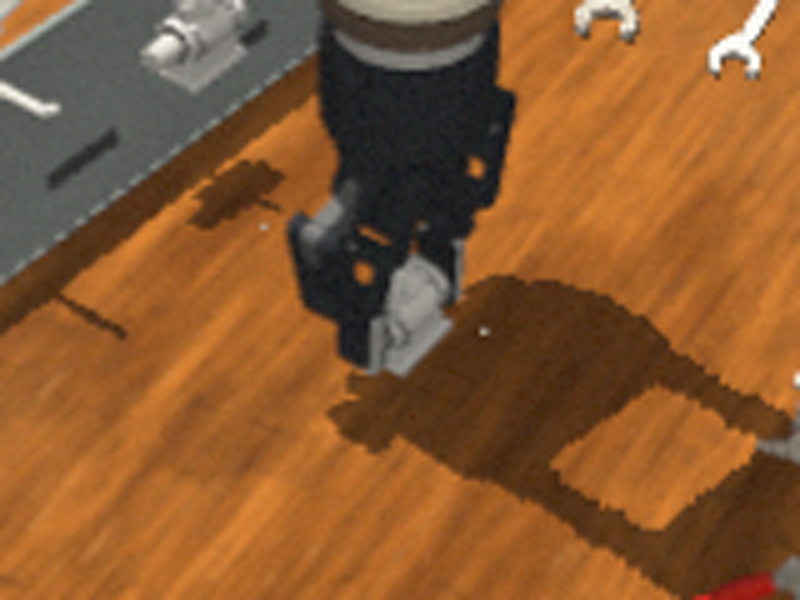

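Request:
servo_tool --rows '[{"rot":[0,0,0],"translation":[0,0,-0.001],"gripper":0.2},{"rot":[0,0,0],"translation":[0,0,-0.002],"gripper":0.24},{"rot":[0,0,0],"translation":[0,0,-0.002],"gripper":0.28},{"rot":[0,0,0],"translation":[0,0,-0.002],"gripper":0.32},{"rot":[0,0,0],"translation":[0,0,-0.002],"gripper":0.36},{"rot":[0,0,0],"translation":[0,0,-0.002],"gripper":0.4},{"rot":[0,0,0],"translation":[0,0,-0.002],"gripper":0.5},{"rot":[0,0,0],"translation":[0,0,-0.002],"gripper":0.7},{"rot":[0,0,0],"translation":[0,0,-0.002],"gripper":1},{"rot":[0,0,0],"translation":[0,0,-0.002],"gripper":1},{"rot":[0,0,0],"translation":[0,0,-0.002],"gripper":1},{"rot":[0,0,0],"translation":[0,0,-0.002],"gripper":1}]'

```text
time: 10.22
position: [0.5208, -0.021, 0.0269]
ee_rot: [0.0, 0.063, 0.998, -0.0]
contact_force: [-0.0, 1.4, 0.9]
grip_width: 1.002
grip_force: 0.0
```

Request:
servo_tool --rows '[{"rot":[0,0,0],"translation":[0,0,0],"gripper":1},{"rot":[0,0,0],"translation":[0,0,-0.01],"gripper":1},{"rot":[0,0,0],"translation":[0,0,-0.03],"gripper":1},{"rot":[0,0,0],"translation":[0,0,-0.06],"gripper":1},{"rot":[0,0,0],"translation":[0.02,0,-0.09],"gripper":1},{"rot":[0,0,0],"translation":[0.03,0,-0.11],"gripper":1},{"rot":[0,0,0],"translation":[0.03,0,-0.12],"gripper":1},{"rot":[0,0,0],"translation":[0.03,0,-0.12],"gripper":1}]'

```text
time: 10.88
position: [0.4929, -0.0177, 0.15]
ee_rot: [0.003, 0.063, 0.998, -0.001]
contact_force: [0.9, -0.3, 1.3]
grip_width: 1.001
grip_force: 0.0
```

Run:
```python
from h import *
c=wcal(); np.save('w9.npy',c['camera_from_world'])
save('wrist','w9.png');s=arm.read_state(); print(s['position'],s['contact_force'],s['grip_width'],s['ee_rot'],s['joint_pos'])
for y in(.03,-.03): print(w2p(c,[.5214+.1225*y,-.021+.9925*y,.024]))
```

```text
[ 0.49212367 -0.01752071  0.14808112] [-0.0774504  -0.02982135 -0.384376  ] 1.003215041877032 [ 1.66488501e-03  6.26491899e-02  9.98034158e-01 -3.57205381e-04] [-2.81558706e-01  4.54520249e-02  1.92697380e+00  2.78635664e-05
  1.16576137e+00 -1.72698530e+00]
[353.20240846 222.67062602]
[284.34185909 222.86704125]
```

View pics/w9.png

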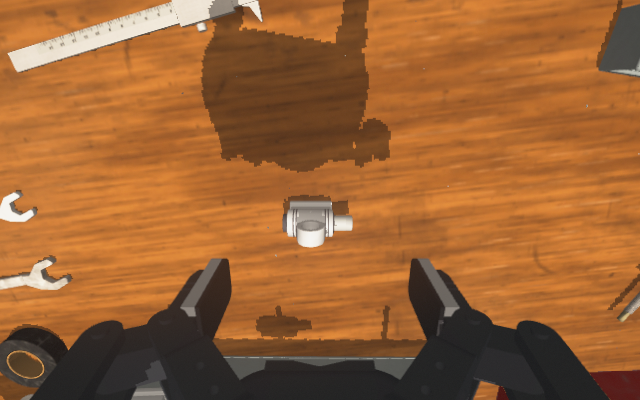

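Request:
servo_tool --rows '[{"rot":[0,0,89.8],"translation":[-0.03,-0.007,0],"gripper":1},{"rot":[0,0,89.8],"translation":[-0.03,-0.007,0],"gripper":1},{"rot":[0,0,89.8],"translation":[-0.03,-0.007,0],"gripper":1},{"rot":[0,0,89.8],"translation":[-0.03,-0.007,0],"gripper":1},{"rot":[0,0,89.8],"translation":[-0.03,-0.007,0],"gripper":1},{"rot":[0,0,89.8],"translation":[-0.03,-0.007,0],"gripper":1},{"rot":[0,0,89.8],"translation":[-0.03,-0.007,0],"gripper":1},{"rot":[0,0,89.8],"translation":[-0.03,-0.007,0],"gripper":1},{"rot":[0,0,89.8],"translation":[-0.03,-0.007,0],"gripper":1},{"rot":[0,0,89.8],"translation":[-0.03,-0.007,0],"gripper":1},{"rot":[0,0,89.8],"translation":[-0.03,-0.007,0],"gripper":1},{"rot":[0,0,89.8],"translation":[-0.03,-0.007,0],"gripper":1}]'

```text
time: 11.93
position: [0.5193, -0.0277, 0.1446]
ee_rot: [-0.001, 0.728, 0.685, -0.001]
contact_force: [0.6, -0.1, -0.4]
grip_width: 1.0
grip_force: 0.0
```

Request:
servo_tool --rows '[{"rot":[0,0,4],"translation":[0,0,0],"gripper":1},{"rot":[0,0,4],"translation":[0,0,0],"gripper":1},{"rot":[0,0,4],"translation":[0,0,0],"gripper":1}]'

```text
time: 12.18
position: [0.5194, -0.0278, 0.1452]
ee_rot: [-0.001, 0.749, 0.663, -0.001]
contact_force: [-0.9, 0.0, -0.0]
grip_width: 1.0
grip_force: 0.0
```

Run:
```python
from h import *
s=arm.read_state();q=s['ee_rot'];print(s['position'],q,math.degrees(2*math.atan2(q[2],q[1])))
c=wcal(); np.save('w10.npy',c['camera_from_world'])
im=save('wrist','w10.png')
c9=arm.get_calibration('wrist');c9['camera_from_world']=np.load('w9.npy')
for cc,f in((c9,'w9.png'),(c,'w10.png')):
    I=cv2.imread('pics/'+f); h=cv2.cvtColor(I,cv2.COLOR_BGR2HSV)
    p=w2p(cc,[.5213,-.022,.024]).astype(int); m=((h[:,:,1]<60)&(h[:,:,2]>60)).astype(np.uint8)
    n,l,st,ce=cv2.connectedComponentsWithStats(m)
    for k in range(1,n):
        if st[k,4]>150 and abs(ce[k]-p).max()<50: print(f,p,st[k],ce[k])
    o=np.array([.5213,-.022,0]);d=np.array([.1225,.9925,0]);nn=np.array([.9925,-.1225,0])
    for t in((.030,.0,.024),(-.03,0,.024),(0,.012,0),(0,-.012,0),(.0135,-.012,.0)): print(t,w2p(cc,o+d*t[0]+nn*t[1]+[0,0,t[2]]).round(1))
```

```text
[ 0.51939861 -0.02778338  0.14520703] [-1.13100405e-03  7.48979833e-01  6.62591452e-01 -7.05856618e-04] 82.9957149499397
w9.png [317 222] [ 283  201   70   46 2196] [313.34471767 221.81466302]
(0.03, 0.0, 0.024) [352.  222.7]
(-0.03, 0, 0.024) [283.2 222.9]
(0, 0.012, 0) [317.8 224. ]
(0, -0.012, 0) [317.7 200.4]
(0.0135, -0.012, 0.0) [332.2 200.4]
w10.png [320 189] [ 306  154   29   72 1786] [319.90369541 191.2743561 ]
(0.03, 0.0, 0.024) [320.4 153.4]
(-0.03, 0, 0.024) [320.3 223. ]
(0, 0.012, 0) [333.7 181.4]
(0, -0.012, 0) [306.9 181.4]
(0.0135, -0.012, 0.0) [306.7 166.6]
```

Request:
servo_tool --rows '[{"rot":[0,0,0],"translation":[-0.0005,0.001,0.015],"gripper":1},{"rot":[0,0,0],"translation":[-0.0005,0.001,0.04],"gripper":1},{"rot":[0,0,0],"translation":[-0.0005,0.001,0.065],"gripper":0.6},{"rot":[0,0,0],"translation":[-0.0005,0.001,0.09],"gripper":0.3},{"rot":[0,0,0],"translation":[-0.0005,0.001,0.105],"gripper":0.1},{"rot":[0,0,0],"translation":[-0.0005,0.001,0.113],"gripper":0},{"rot":[0,0,0],"translation":[-0.0005,0.001,0.116],"gripper":0},{"rot":[0,0,0],"translation":[-0.0005,0.001,0.116],"gripper":-0.1},{"rot":[0,0,0],"translation":[-0.0005,0.001,0.116],"gripper":-0.3},{"rot":[0,0,0],"translation":[-0.0005,0.001,0.116],"gripper":-1},{"rot":[0,0,0],"translation":[-0.0005,0.001,0.116],"gripper":-1},{"rot":[0,0,0],"translation":[-0.0005,0.001,0.116],"gripper":-1}]' --grip_force 25

```text
time: 13.23
position: [0.522, -0.0289, 0.0321]
ee_rot: [0.001, 0.75, 0.662, 0.001]
contact_force: [-0.5, -0.3, 4.8]
grip_width: 0.267
grip_force: 25.0
```

Request:
servo_tool --rows '[{"rot":[0,0,0],"translation":[0,0,0],"gripper":-1},{"rot":[0,0,0],"translation":[0,0,0],"gripper":-1},{"rot":[0,0,0],"translation":[0,0,0],"gripper":-1}]'

```text
time: 13.48
position: [0.522, -0.0289, 0.0321]
ee_rot: [0.001, 0.75, 0.662, 0.001]
contact_force: [-0.0, 0.1, 6.3]
grip_width: 0.268
grip_force: 25.2
```

Request:
servo_tool --rows '[{"rot":[0,0,0],"translation":[0,0,-0.01],"gripper":-1},{"rot":[0,0,0],"translation":[0,0,-0.03],"gripper":-1},{"rot":[0,0,0],"translation":[0,0,-0.055],"gripper":-1},{"rot":[0,0,1],"translation":[0.02,-0.01,-0.08],"gripper":-1},{"rot":[0,0,2],"translation":[0.045,-0.025,-0.105],"gripper":-1},{"rot":[0,0,3],"translation":[0.075,-0.04,-0.125],"gripper":-1},{"rot":[0,0,4],"translation":[0.105,-0.057,-0.14],"gripper":-1},{"rot":[0,0,5],"translation":[0.14,-0.076,-0.14],"gripper":-1},{"rot":[0,0,6],"translation":[0.175,-0.095,-0.14],"gripper":-1},{"rot":[0,0,7],"translation":[0.21,-0.114,-0.14],"gripper":-1},{"rot":[0,0,7.5],"translation":[0.24,-0.131,-0.14],"gripper":-1},{"rot":[0,0,7.5],"translation":[0.268,-0.146,-0.14],"gripper":-1}]'

```text
time: 14.48
position: [0.4074, 0.2573, 0.1711]
ee_rot: [-0.0, 0.791, 0.612, -0.0]
contact_force: [-0.4, 0.0, -1.6]
grip_width: 0.269
grip_force: 24.9
```

Request:
servo_tool --rows '[{"rot":[0,0,0],"translation":[0,0,0],"gripper":-1},{"rot":[0,0,0],"translation":[0,0,0],"gripper":-1},{"rot":[0,0,0],"translation":[0,0,0],"gripper":-1}]'

```text
time: 14.73
position: [0.4091, 0.2551, 0.1709]
ee_rot: [0.0, 0.791, 0.612, -0.0]
contact_force: [0.3, 0.0, -2.1]
grip_width: 0.265
grip_force: 24.9
```

Run:
```python
from h import *
s=arm.read_state();q=s['ee_rot'];print(s['position'],q,math.degrees(2*math.atan2(q[2],q[1])),s['grip_width'],s['contact_force'])
c=wcal(); np.save('w11.npy',c['camera_from_world'])
im=save('wrist','w11.png')
I=cv2.imread('pics/w11.png'); h=cv2.cvtColor(I,cv2.COLOR_BGR2HSV)
m=((h[:,:,1]<70)&(h[:,:,2]>50)).astype(np.uint8)
n,l,st,ce=cv2.connectedComponentsWithStats(m)
o=np.array([.4247,.3128,0]);d=np.array([.25,.968,0]);nn=np.array([.968,-.25,0])
for k in range(1,n):
    if st[k,4]>300: print(k,st[k],ce[k])
for y in(-.092,-.0375,.0375,.092):
    print(y,*[w2p(c,o+d*y+nn*x+[0,0,.034]).round(0) for x in(-.023,.023)],*[w2p(c,o+d*y+nn*x+[0,0,.009]).round(0) for x in(-.023,.023)])
# ascii map downsample of mask
g=h[:,:,2]
for y in range(60,330,9): print(y,''.join('#' if m[y,x] and g[y,x]>130 else '+' if m[y,x] else ('.' if h[y,x,1]>90 and g[y,x]>90 else ' ') for x in range(180,460,3)))
```

```text
[0.40912912 0.25506879 0.17086887] [ 2.23583142e-04  7.91210338e-01  6.11544040e-01 -1.97635041e-04] 75.40246595063708 0.26483243581782473 [ 0.28570449  0.03367381 -2.09046157]
1 [    0     0   214   400 59149] [ 78.08505638 210.91066628]
2 [  264     0   119   330 18222] [321.12281857 167.40182197]
3 [542  51  62  36 869] [569.20828539  70.6881473 ]
6 [ 597  258   43  142 3660] [624.13196721 342.71229508]
37 [200 356  38  44 588] [221.57312925 383.67857143]
-0.092 [294. 224.] [345. 224.] [296. 214.] [343. 214.]
-0.0375 [292. 166.] [346. 166.] [295. 159.] [344. 159.]
0.0375 [290.  72.] [349.  71.] [292.  73.] [346.  73.]
0.092 [287.  -9.] [351.  -9.] [290.   0.] [348.   0.]
60 ......................................#+###++#####+#####......................................
69 ......................................+++++++++++++++++++.....................................
78 ......................................################+#......................................
87 .......................................###############+#......................................
96 ......................
[... 1811 characters left out ...]
#++#+++++++++..............................
267 ++++++++.....................    ++++  +###++++++++###+ +++++++++.............................
276 +++++++++... .......  .... .    +++++  +#+########+++#+ ++++++++++............................
285 ++++++++++.................    ++++++  +##############+  +++++ ++++...........................
294 ++++++++++++............           ++  +##############+  ++       +   ........................
303 ++++++           .                  +  +#############++  +                  .           ......
312 ++                                  +  .############# ..++                                 +..
321                                     ++...############...++
```

Run:
```python
from h import *
g=cv2.imread('pics/w11.png',0).astype(int)
print('rows52-85',g[52:85,305:335].mean(1).astype(int).tolist()); print('rows148-180',g[148:180,305:335].mean(1).astype(int).tolist())
for r in(69,100,140,158,165): print(r,'L285',g[r-2:r+3,285:305].mean(0).astype(int).tolist(),'R335',g[r-2:r+3,335:358].mean(0).astype(int).tolist())
c=arm.get_calibration('wrist');c['camera_from_world']=np.load('w11.npy')
o=np.array([.4247,.3128,0]);d=np.array([.25,.968,0]);nn=np.array([.968,-.25,0])
for y in(-.039,-.036,.036,.039): print(y,[w2p(c,o+d*y+[0,0,z]).round(1).tolist() for z in(.034,.003)])
for y in(-.02,.02): print(y,[w2p(c,o+d*y+nn*x+[0,0,.009]).round(1).tolist() for x in(-.023,-.02,.02,.023)])
```

```text
rows52-85 [205, 205, 203, 205, 207, 214, 215, 205, 196, 188, 182, 155, 148, 180, 196, 183, 158, 105, 78, 118, 117, 117, 123, 157, 194, 199, 200, 199, 199, 199, 198, 198, 198]
rows148-180 [191, 191, 190, 190, 180, 134, 98, 98, 98, 98, 95, 109, 160, 187, 193, 169, 163, 189, 188, 188, 188, 188, 188, 187, 188, 187, 185, 181, 181, 181, 180, 179]
69 L285 [123, 124, 126, 115, 105, 106, 130, 134, 115, 125, 126, 126, 119, 122, 123, 134, 119, 123, 112, 123] R335 [130, 140, 129, 129, 129, 129, 124, 130, 129, 129, 144, 150, 159, 139, 141, 137, 123, 108, 110, 110, 112, 114, 116]
100 L285 [131, 132, 129, 127, 127, 126, 125, 120, 102, 81, 178, 199, 195, 125, 197, 196, 196, 196, 196, 196] R335 [198, 198, 197, 197, 197, 198, 194, 133, 103, 177, 195, 186, 96, 110, 113, 117, 122, 127, 128, 125, 121, 116, 109]
140 L285 [130, 125, 122, 119, 118, 118, 119, 120, 120, 116, 102, 184, 197, 174, 167, 194, 194, 194, 194, 193] R335 [194, 195, 195, 195, 195, 194, 172, 99, 177, 194, 193, 111, 109, 109, 111, 115, 118, 118, 118, 119, 121, 123, 126]
158 L285 [101, 100, 100, 100, 91, 90, 89, 88, 89, 97, 108, 112, 113, 113, 113, 112, 110, 111, 112, 113] R335 [113, 111, 111, 114, 114, 115, 114, 114, 114, 114, 114, 123, 132, 127, 129, 128, 123, 118, 119, 125, 129, 131, 131]
165 L285 [89, 87, 85, 84, 83, 81, 81, 81, 87, 94, 95, 109, 120, 108, 113, 177, 178, 179, 179, 180] R335 [181, 181, 181, 182, 180, 175, 144, 158, 181, 176, 119, 135, 137, 131, 126, 127, 127, 123, 118, 116, 122, 131, 133]
-0.039 [[319.4, 167.4], [319.4, 159.6]]
-0.036 [[319.4, 163.9], [319.4, 156.5]]
0.036 [[319.1, 73.5], [319.2, 75.1]]
0.039 [[319.1, 69.4], [319.2, 71.4]]
-0.02 [[294.1, 140.6], [297.4, 140.6], [341.3, 140.4], [344.6, 140.4]]
0.02 [[292.8, 94.5], [296.2, 94.5], [342.2, 94.4], [345.6, 94.4]]
```

Request:
servo_tool --rows '[{"rot":[0,0,0],"translation":[0.02,0.001,0],"gripper":-1},{"rot":[0,0,0],"translation":[0.042,0.0015,0],"gripper":-1},{"rot":[0,0,0],"translation":[0.056,0.0015,0.01],"gripper":-1},{"rot":[0,0,0],"translation":[0.056,0.0015,0.03],"gripper":-1},{"rot":[0,0,0],"translation":[0.056,0.0015,0.055],"gripper":-1},{"rot":[0,0,0],"translation":[0.056,0.0015,0.075],"gripper":-1},{"rot":[0,0,0],"translation":[0.056,0.0015,0.085],"gripper":-1},{"rot":[0,0,0],"translation":[0.056,0.0015,0.09],"gripper":-1},{"rot":[0,0,0],"translation":[0.056,0.0015,0.09],"gripper":-1},{"rot":[0,0,0],"translation":[0.056,0.0015,0.09],"gripper":-1}]'

```text
time: 15.62
position: [0.4258, 0.3091, 0.0818]
ee_rot: [0.0, 0.792, 0.611, 0.001]
contact_force: [0.5, -1.0, -1.3]
grip_width: 0.267
grip_force: 24.9
```

Run:
```python
from h import *
s=arm.read_state();q=s['ee_rot'];print(s['position'],math.degrees(2*math.atan2(q[2],q[1])),s['grip_width'],s['contact_force'])
c=wcal();im=save('wrist','w12.png');save('top','t12.png')
g=cv2.imread('pics/w12.png',0).astype(int)
o=np.array([.4266,.3156,0]);d=np.array([.25,.968,0]);nn=np.array([.968,-.25,0])
for y in(-.092,-.036,.036,.039,.092): print(y,[w2p(c,o+d*y+[0,0,z]).round(1).tolist() for z in(.034,.003)])
for y in(.02,.05): print(y,[w2p(c,o+d*y+nn*x+[0,0,.009]).round(1).tolist() for x in(-.023,-.02,.02,.023)])
p=s['position']; P=np.array([p[0],p[1],p[2]-.032])+d*.0068
for y in(.03,-.03): print('obj',w2p(c,P+d*y+[0,0,.024]))
u=w2p(c,o+d*.0375+[0,0,.034]).astype(int)
print(u,g[u[1]-25:u[1]+60,u[0]-4:u[0]+5].mean(1).astype(int).tolist())
```

```text
[0.42576069 0.30914975 0.081755  ] 75.32312088278913 0.26659151752612953 [ 0.5468378  -0.98665163 -1.25335283]
-0.092 [[317.7, 346.5], [317.9, 316.2]]
-0.036 [[317.2, 277.5], [317.5, 253.5]]
0.036 [[316.4, 167.7], [316.8, 156.5]]
0.039 [[316.4, 162.5], [316.8, 152.0]]
0.092 [[315.7, 60.3], [316.2, 64.7]]
0.02 [[281.9, 182.5], [286.5, 182.5], [347.4, 182.3], [352.0, 182.3]]
0.05 [[279.9, 136.5], [284.7, 136.5], [348.6, 136.3], [353.3, 136.2]]
obj [317.54423337 200.85173734]
obj [318.24472661 310.78574372]
[316 165] [158, 125, 138, 168, 208, 241, 241, 241, 241, 241, 238, 210, 118, 101, 102, 103, 102, 102, 102, 100, 99, 113, 159, 182, 196, 198, 183, 162, 159, 200, 200, 200, 200, 200, 200, 200, 199, 198, 198, 198, 197, 195, 189, 189, 186, 180, 186, 197, 197, 198, 197, 197, 195, 190, 190, 186, 165, 131, 110, 109, 113, 115, 118, 121, 125, 131, 151, 194, 221, 220, 219, 220, 219, 220, 220, 220, 221, 221, 220, 219, 223, 226, 226, 226, 226]
```

Request:
servo_tool --rows '[{"rot":[0,0,0],"translation":[0,-0.001,0.01],"gripper":-1},{"rot":[0,0,0],"translation":[0,-0.001,0.02],"gripper":-1},{"rot":[0,0,0],"translation":[0,-0.001,0.03],"gripper":-1},{"rot":[0,0,0],"translation":[0,-0.001,0.037],"gripper":-1},{"rot":[0,0,0],"translation":[0,-0.001,0.041],"gripper":-1},{"rot":[0,0,0],"translation":[0,-0.001,0.044],"gripper":-1},{"rot":[0,0,0],"translation":[0,-0.001,0.046],"gripper":-1},{"rot":[0,0,0],"translation":[0,-0.001,0.0475],"gripper":-1},{"rot":[0,0,0],"translation":[0,-0.001,0.0475],"gripper":-1}]'

```text
time: 16.47
position: [0.4235, 0.3095, 0.035]
ee_rot: [-0.0, 0.791, 0.612, -0.001]
contact_force: [-7.4, -4.6, 16.5]
grip_width: 0.27
grip_force: 26.5
```

Request:
servo_tool --rows '[{"rot":[0,0,0],"translation":[0,0,-0.001],"gripper":-1},{"rot":[0,0,0],"translation":[0,0,-0.001],"gripper":-1},{"rot":[0,0,0],"translation":[0,0,-0.001],"gripper":-1}]'

```text
time: 16.72
position: [0.4245, 0.3099, 0.0351]
ee_rot: [0.0, 0.791, 0.611, 0.001]
contact_force: [-1.5, -0.7, 5.9]
grip_width: 0.272
grip_force: 25.6
```

Run:
```python
from h import *
s=arm.read_state();q=s['ee_rot'];print(s['position'],q,math.degrees(2*math.atan2(q[2],q[1])),s['grip_width'],s['contact_force'],s['ft_torque'])
```

```text
[0.42448811 0.30993405 0.03511287] [1.40315486e-04 7.91340622e-01 6.11375076e-01 7.18482175e-04] 75.37801669921572 0.2721983611969339 [-1.50377479 -0.7047009   5.92815558] [-0.06596439  0.31465729 -0.02541433]
```

Request:
servo_tool --rows '[{"rot":[0,0,0],"translation":[0,0,-0.0005],"gripper":-0.4},{"rot":[0,0,0],"translation":[0,0,-0.001],"gripper":-0.35},{"rot":[0,0,0],"translation":[0,0,-0.001],"gripper":-0.25},{"rot":[0,0,0],"translation":[0,0,-0.001],"gripper":-0.1},{"rot":[0,0,0],"translation":[0,0,-0.001],"gripper":0},{"rot":[0,0,0],"translation":[0,0,-0.001],"gripper":0},{"rot":[0,0,0],"translation":[0,0,-0.001],"gripper":0},{"rot":[0,0,0],"translation":[0,0,-0.01],"gripper":0},{"rot":[0,0,0],"translation":[0,0,-0.03],"gripper":0},{"rot":[0,0,0],"translation":[0,0,-0.06],"gripper":0},{"rot":[0,0,0],"translation":[0,0,-0.095],"gripper":0},{"rot":[0,0,0],"translation":[-0.03,0,-0.13],"gripper":0}]'

```text
time: 17.72
position: [0.4179, 0.2854, 0.1639]
ee_rot: [-0.0, 0.791, 0.612, 0.002]
contact_force: [0.8, -0.5, 0.7]
grip_width: 0.498
grip_force: 0.0
```

Request:
servo_tool --rows '[{"rot":[0,0,0],"translation":[-0.03,0,0],"gripper":0},{"rot":[0,0,0],"translation":[-0.03,0,0],"gripper":0},{"rot":[0,0,0],"translation":[-0.03,0,0],"gripper":0},{"rot":[0,0,0],"translation":[-0.03,0,0],"gripper":0}]'

```text
time: 18.05
position: [0.4094, 0.2544, 0.1612]
ee_rot: [-0.0, 0.792, 0.611, 0.0]
contact_force: [-0.3, -0.6, -0.6]
grip_width: 0.503
grip_force: 0.0
```

Run:
```python
from h import *
s=arm.read_state();print(s['position'],s['grip_width'],s['contact_force'])
c=wcal();save('wrist','w13.png');save('top','t13.png')
I=cv2.imread('pics/w13.png');g=cv2.cvtColor(I,cv2.COLOR_BGR2GRAY).astype(int)
o=np.array([.4266,.3156,0]);d=np.array([.25,.968,0]);nn=np.array([.968,-.25,0])
pp=[(.0,.03,.027),(0,-.03,.027),(.007,-.0055,.059),(-.007,-.0055,.059),(0,-.036,.034),(0,.036,.034)]
for x,y,z in pp: print((x,y,z),w2p(c,o+nn*x+d*y+[0,0,z]).round(1))
a=w2p(c,o+d*.045).astype(int);b=w2p(c,o-d*.045).astype(int)
print(a,b,g[a[1]:b[1],a[0]-2:a[0]+3].mean(1).astype(int).tolist())
e=w2p(c,o-d*.0055+[0,0,.059]).astype(int)
print(e,'x',e[0]-40,g[e[1]-1:e[1]+2,e[0]-40:e[0]+40].mean(0).astype(int).tolist())
# rack check: top view diff mid and right tensioners
t0=cv2.imread('pics/top0.png',0).astype(int);t=cv2.imread('pics/t13.png',0).astype(int)
print('rack diff mid',abs(t-t0)[140:162,365:392].mean(),'right',abs(t-t0)[145:168,408:438].mean(),'left',abs(t-t0)[135:157,323:350].mean())
```

```text
[0.40941991 0.25442878 0.16117286] 0.5032598578422407 [-0.34499689 -0.58933737 -0.60460957]
(0.0, 0.03, 0.027) [319.9  76.7]
(0, -0.03, 0.027) [320.1 153.4]
(0.007, -0.0055, 0.059) [329.9 128.1]
(-0.007, -0.0055, 0.059) [310.3 128.2]
(0, -0.036, 0.034) [320.2 162.3]
(0, 0.036, 0.034) [319.9  67.8]
[319  58] [320 163] [245, 244, 244, 200, 108, 171, 191, 200, 177, 140, 83, 79, 120, 120, 120, 120, 123, 171, 184, 224, 226, 226, 227, 227, 227, 213, 225, 232, 232, 232, 232, 232, 232, 232, 232, 232, 232, 232, 232, 228, 157, 136, 227, 241, 241, 241, 236, 139, 213, 225, 185, 143, 202, 176, 203, 218, 223, 227, 231, 234, 237, 240, 241, 242, 243, 244, 244, 244, 244, 244, 243, 242, 241, 239, 237, 234, 232, 227, 220, 210, 195, 180, 156, 153, 228, 237, 158, 234, 243, 243, 243, 242, 228, 106, 111, 110, 108, 99, 100, 100, 100, 98, 96, 112, 158]
[320 128] x 280 [131, 124, 123, 123, 123, 124, 125, 124, 123, 123, 125, 126, 124, 90, 179, 198, 196, 109, 199, 199, 200, 198, 152, 120, 118, 114, 117, 132, 136, 140, 152, 228, 241, 241, 241, 241, 242, 242, 243, 243, 243, 244, 244, 244, 243, 243, 244, 244, 244, 241, 182, 218, 213, 204, 163, 168, 198, 199, 198, 201, 200, 178, 116, 125, 195, 197, 151, 123, 125, 126, 128, 128, 126, 124, 122, 121, 122, 124, 129, 132]
rack diff mid 6.67003367003367 right 1.3 left 28.04882154882155
```

```bash
python3 -c "
from plant import arm
print(arm.close_job())"
```

```text
the job is handed in; nothing more can be done
None
```

The sound tensioner, from the rack's +y peg, now stands on its foot in the tray's middle bay. The other two still hang on their pegs, and the job was handed in at about 18 s. The gripper would not go below 20 N, so I squeezed at about 21 N instead of 12. The middle tensioner bottomed out (tired), the +y one gave about 8 to 9.5 mm (sound), and I did not squeeze the third.

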